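# Fish the dropped presser foot out from under the shoe rack

## Robot

A 6-joint arm with a two-finger parallel gripper is mounted at the origin on the work surface. World frame = base frame: x ahead of the robot, y to its left, z up, the work surface at z = 0. Lengths are in m, angles in rad, forces in N, time in s.
With the tool pointing down it reaches from about 0.4 to 0.825 m from the base axis. Payload 7 kg.
Tool frame: the origin (TCP) lies midway between the tips of the shut fingers; the grasp point (between the pads) lies grip_point_offset behind it (grip_point_offset is the distance from the TCP to the grasp point, in m); z points along the fingers, y is the direction in which the jaws open and shut (so a half turn about z gives the same grasp; the last joint's range is limited). The gripper opens to 85 mm and grips with 20 to 120 N. Pads are 22 mm wide; open, the fingers measure 114 mm over their backs; the gripper's body (76 mm by 85 mm) begins 54 mm behind the grasp point. The pads swing forward as they close: fully open they stand 13 mm farther back than shut.
Start: joints at [1.41, 0.359, 0.012, 0, -1.224, -0.288], TCP at [0.293, 0.608, 0.231] pointing down, gripper open.
Joint ranges: [-3.07, 3.07], [-1.43, 2.12], [-1.02, 1.25], [-3.03, 1.67], [-3.05, -0], [-3.03, 3.03]. Speed limits (rad/s): [2.39, 2.39, 3.01, 3.14, 3.14, 3.14].

## Interface

Orientations are given as a unit quaternion [x, y, z, w].
In Python, from rig import * gives the robot as it stands.
- The arm moves only by the shell command python3 -m creep 'ROWS' [OPENING] [FORCE]. ROWS is JSON, one flat list of numbers, 4 for each row, row after row: the shift along the tool's x, y, z in mm, then the turn about the tool's z in degrees. In form: [x, y, z, turn, x, y, z, turn, ...]. A call has 1 to 12 rows; each row is the pose to reach, as a shift and turn from the pose commanded when the call began, along the tool's axes at that moment; what a row does not reach only later rows make up. A row lasts 1/12 s, in which the tool goes at most 41.7 mm and 7.16 degrees, less where a joint would pass 70% of its speed; a pose out of reach is approached as far as the arm can. A call with a gripper value outside its range is refused whole. OPENING is the closure, from 0 (fully open) to 1 (shut), set as the call begins (- or left out, the last holds). The fingers move at their own pace and stop on an object; FORCE is the grip in N (left out, the last holds). Time passes only in rows, so rows that repeat a pose let the fingers close. It gives the time, the measured TCP pose, the force and the opening at its end, in the units of the state.
- sense(): the state, without advancing time (a new reading comes with each control period).
- grab_frame(name): name is "side" or "top"; returns the picture (400x640x3 uint8, blue, green, red); there is no depth.
- calibration(name): a dict with "K" (3x3 intrinsics, pixels), "extrinsics" (4x4, takes a point from camera to world coordinates). Camera axes: x right, y down, z forward; pixel columns grow to the right and rows downward; lengths in m; the calibration is good to about 2 mm. A picture is of the moment at which its call begins. calibration takes no time and is no camera call.
- hand_in(): hands the job in, once; it reports no verdict.
The state is a dict: "time": time; "q": joint angles; "joint_vel": joint speeds; "joint_torque": joint torques, N m; "tool_pos": TCP position; "orientation": TCP orientation; "force": force on the tool from outside, world axes, zero at the start; "moment": the same for the moment, N m; "grip_width": opening from 0.0 (shut) to 1.0 (fully open).
Only numpy, scipy, OpenCV 4.12 (cv2) and the standard library are available. Lean on these libraries where they do the work, as an engineer would, in place of code of your own. Each camera call takes 0.05 s, during which the arm holds its last target.

## Task

The stitcher's steel presser foot has been dropped and lies under the low shoe rack. Take the hook rake off the pile of soles without dragging the soles under it, reach in under the rack with it, drag the presser foot out past the front bar without touching it by hand under there, and lay the presser foot flat in the steel parts tray. Leave the rake lying on the open bench, out from under the rack, and leave the leather heel block under the rack and everything else where it is.

Things in the scene. Friction and masses are not known exactly. Their poses are not given: they have to be found in the camera images.
- rack: Fixed low blue tube rack, shoes on its back. Origin on the bench under the middle of the front bar; +x runs inward under the deck, y along the bar, z up. Deck: bars along y, 25 mm gaps, underside 42 mm, top 54 mm above the bench; 330 deep, 350 wide. Open in front; feet only at the corners, 328 mm between them. Deck bare to 115 mm behind the front bar; shoes behind rise to 155 mm.
- thread_shelf: Fixed plywood shelf on grey side plates, thread cones on top, at the right. Origin on the bench under the middle of its front edge; +x runs inward under the board, y along the edge. Board underside 85 mm above the bench, 200 mm deep, 360 mm wide, with a front lip 12 mm thick up to 125 mm; cones start 65 mm behind the edge and reach 210 mm. The rake's whole grip is tucked under it.
- rake: L-shaped hook rake of flat aluminium bar on edge, 200 mm long, about 140 g, on the top sole, its grip under the thread shelf. Origin: underside of the straight bar, half way; +x to the hook end, z up. Bar 8 mm thick (y -4 to 4), 18 mm high. Hook, same bar, at x = 92 to 100 mm, reaches sideways to y = -49 mm. Balance point within 15 mm of the origin. Underside starts 18 mm above the bench.
- rake_butt (a point): Butt of the rake's grip, 11 mm above its underside (rake x = -100 mm). The grip, dark wood scales 20 mm wide and 22 mm high, runs 75 mm from here towards the hook. Only held by the grip does the hook reach behind the presser foot.
- rake_hook (a point): Middle of the rake's hook, 9 mm above the rake's underside (rake x = 96, y = -26.5 mm).
- presser_foot: Bare steel presser foot, about 150 g, flat on the bench under the rack, centre 48 to 68 mm behind the front bar, at least 60 mm of free floor on its rack +y side. Plate 72 long (x), 24 wide (y), 12 mm thick, slotted; two prongs at its +x end (x = 27 to 36 mm) stand up to 31 mm. Origin: centre of the plate's underside, z up.
- heel_block: Brown stacked leather heel, D shaped, 58 mm long, 56 mm wide, 28 mm high, 80 g, also under the rack, to be left there. Origin at its underside, with the round end 30 mm off along +x and the flat end 28 mm off along -x.
- tray: Fixed open tray of bare steel sheet on the bench, 150 x 100 mm (x, y) outside, walls 3 mm thick and 22 mm high, floor 3 mm thick. Origin at the centre of its underside. Two brass nuts 14 mm across and 8 mm high are fixed in the corner at x = 60 mm, y = 12 and 33 mm.
- sole_low: Bottom one of the pile of three black rubber soles, 190 x 68 x 6 mm, 120 g, lying flat. Origin at the centre of its underside, x along it.
- sole_mid: Middle sole of the pile, the same size, underside 6 mm above the bench.
- sole_top: Top sole of the pile, the same size, underside 12 mm above the bench; the rake lies on it.
- spanner: Steel spanner 160 mm long lying near the far edge of the bench; not needed.
- wax_tin: Round metal tin, 60 mm across, 32 mm high, between the pile and the tray; not needed. Origin at its underside.
- brush: Hand brush 170 mm long lying beyond the tray; not needed.
- cone: Loose grey thread cone, 62 mm across its foot, 106 mm high, by the far edge of the bench; not needed.
Not all that is in view belongs to the job. Leave any orange look-alike of the sole_top alone.

How it is judged:
By the outcome, as a careful person would: the job done as asked, in the order asked, and still so for the second after the job is handed in, with the robot touching nothing.
It also fails if it takes over 62 s, if anything falls off the work surface, if the arm or the gripper's body presses on something with over 40 N, if the wrist force passes 120 N, or if a joint passes its speed limit or range.

## Working session

There is one attempt and no reset: what is moved stays moved. The work goes in short steps, Python scripts to look and compute and a shell command to move; the robot and the scene stay as the last step left them, time stands still between calls to the robot, and variables do not carry over. Pictures are saved under pics/ and viewed, and the job is handed in when it is done.

```bash
mkdir -p pics; ls
python3 - <<'E'
from rig import *
import cv2,numpy as np
print(sense())
for n in ("top","side"):
    f=grab_frame(n); cv2.imwrite(f"pics/{n}0.png",f)
    c=calibration(n); print(n,c)
try: print(grip_point_offset)
except Exception as e: print(e)
E
```

```text
pics
{'time': 0.0, 'q': array([ 1.41011073e+00,  3.59384084e-01,  1.10478124e-02, -3.53216480e-04,
       -1.22407625e+00, -2.88116839e-01]), 'joint_vel': array([ 2.79872708e-04,  3.80056088e-04,  8.02448973e-05,  1.05455337e-03,
        1.53910219e-03, -1.77179779e-03]), 'joint_torque': array([ 9.53384078e-04, -5.83311367e+01,  2.93426889e+01,  6.93692341e+00,
       -5.74417150e-03, -1.70159575e-05]), 'tool_pos': array([0.29267746, 0.60771372, 0.23036012]), 'orientation': array([ 9.74913807e-01, -2.22581197e-01, -1.14259567e-04,  8.17031079e-04]), 'force': array([-0.18429834, -0.10285747,  0.03114642]), 'moment': array([0.02616977, 0.04805045, 0.00057136]), 'grip_width': 0.9993645139857948}
top {'K': array([[439.42328926,   0.        , 317.68411123],
       [  0.        , 439.42328926, 197.14553391],
       [  0.        ,   0.        ,   1.        ]]), 'extrinsics': array([[ 0.01362685, -0.99637528,  0.08396789,  0.37668789],
       [-0.99990626, -0.0134668 ,  0.00247217, -0.13416396],
       [-0.00133243, -0.0839937 , -0.99646539,  1.05239356],
       [ 0.        ,  0.        ,  0.        ,  1.        ]])}
side {'K': array([[399.27689198,   0.        , 318.31653438],
       [  0.        , 399.27689198, 196.12047566],
       [  0.        ,   0.        ,   1.        ]]), 'extrinsics': array([[ 0.89837833, -0.27091718,  0.34571701,  0.1049411 ],
       [-0.43894309, -0.58184633,  0.68467789, -0.87859591],
       [ 0.01566317, -0.76684987, -0.64163537,  0.75510343],
       [ 0.        ,  0.        ,  0.        ,  1.        ]])}
0.0187
```

View pics/top0.png

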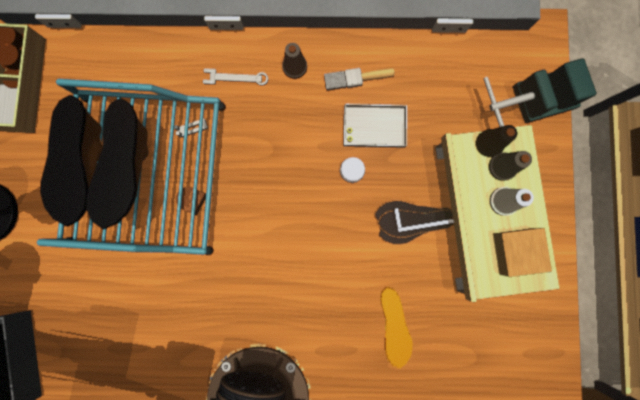

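View pics/side0.png

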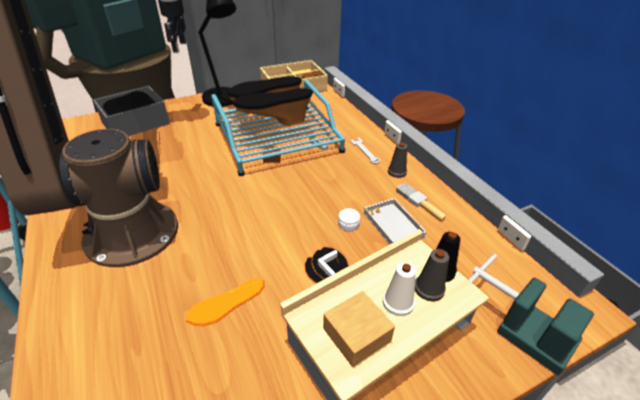

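```bash
cat > h.py <<'E'
from rig import *
import cv2,numpy as np
def ray(n,u,v):
    c=calibration(n);K=c["K"];T=c["extrinsics"]
    d=T[:3,:3]@np.linalg.solve(K,[u,v,1.]);return T[:3,3],d
def onz(n,u,v,z):
    o,d=ray(n,u,v);return o+d*(z-o[2])/d[2]
def pix(n,p):
    c=calibration(n);K=c["K"];T=c["extrinsics"]
    q=K@(T[:3,:3].T@(np.asarray(p,float)-T[:3,3]));return q[:2]/q[2]
def crop(f,u0,v0,u1,v1,s,name):
    cv2.imwrite(name,cv2.resize(f[v0:v1,u0:u1],None,fx=s,fy=s,interpolation=cv2.INTER_CUBIC))
E
python3 - <<'E'
from h import *
t=cv2.imread("pics/top0.png");s=cv2.imread("pics/side0.png")
crop(t,365,180,465,250,8,"pics/rake_t.png")
crop(t,150,80,240,260,3,"pics/rack_t.png")
crop(s,210,80,350,180,5,"pics/rack_s.png")
crop(s,290,225,390,300,8,"pics/rake_s.png")
E
```

```text
(no output)
```

View pics/rake_t.png

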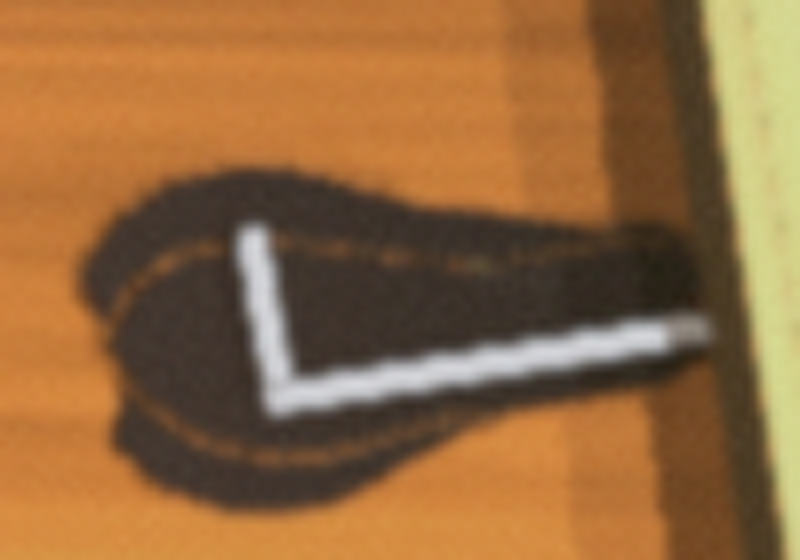

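View pics/rack_t.png

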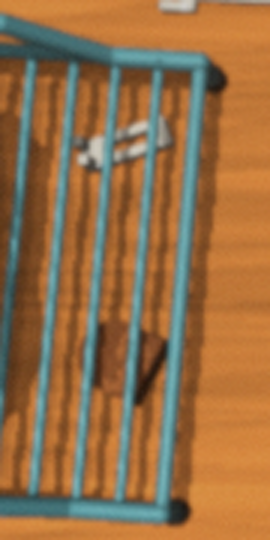

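View pics/rack_s.png

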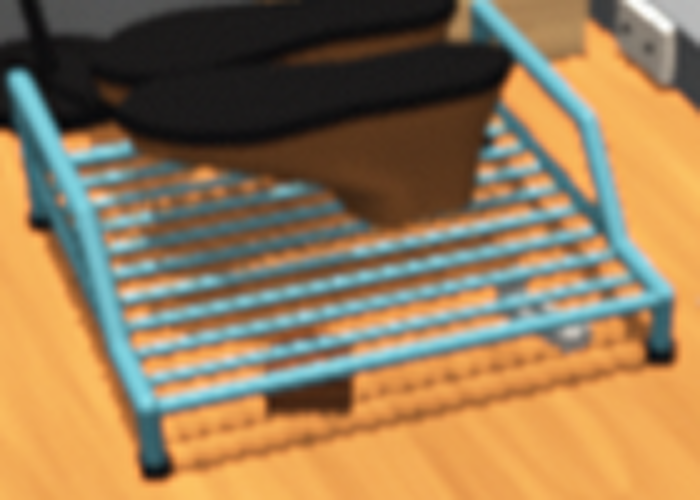

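View pics/rake_s.png

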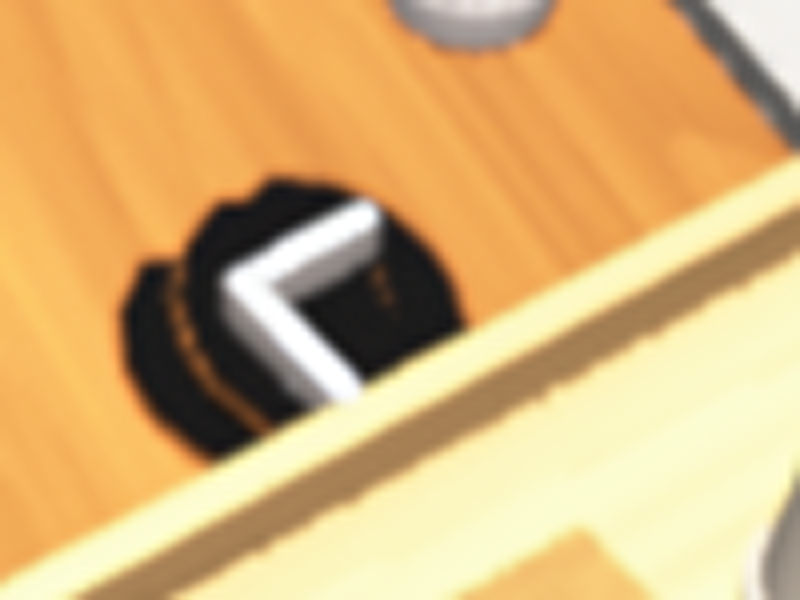

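Run:
```python
from h import *
t=cv2.imread("pics/top0.png")
# rake bright mask
sub=t[205:235,390:450].astype(int)
m=((sub.min(2)>130)).astype(np.uint8)
ys,xs=np.nonzero(m); P=np.array([onz("top",x+390,y+205,.036)[:2] for x,y in zip(xs,ys)])
# bar: pixels where right of hook
h=np.array([x+390<403 for x in xs])
bar=P[~h]; print(len(bar))
vx,vy,x0,y0=cv2.fitLine(bar.astype(np.float32),cv2.DIST_L2,0,.01,.01).ravel()
d=np.array([vx,vy]); d*=np.sign(d[1]); nrm=np.array([d[1],-d[0]])  # nrm = hook side(+x)
c=np.array([x0,y0]); 
print("dir",d,"yaw",np.degrees(np.arctan2(d[1],d[0])))
a=(P-c)@d; b=(P-c)@nrm
print("along",a.min(),a.max(),"hook side",b.min(),b.max())
hk=b>.012; print("hook along",a[hk].mean(),a[hk].min(),a[hk].max())
O=c+d*(a[hk].mean()-.096); print("origin",O,"hook corner",O+d*.1,"butt",O-d*.1)
# shelf front lip top edge & bottom pts
for u,v in [(445,140),(453,180),(460,232),(467,285)]: print(onz("top",u,v,.125)[:2])
# rack
C=lambda X,Y:(150+(X+.5)/3-.5,80+(Y+.5)/3-.5)
for nm,X,Y,z in [("bar far",199,70,.048),("bar near",165,495,.048),("foot slot end",163,133,.012),("prong",84,155,.031),("prong2",92,157,.012),("heel",125,360,.028)]:
    print(nm,onz("top",*C(X,Y),z)[:2])
for nm,u,v,z in [("tray c",375,126,.022),("tl",345,105,.022),("tr",407,105,.022),("br",405,147,.022),("bl",343,146,.022),("nut",349,139,.01),("tin",352,169,.032)]: print(nm,onz("top",u,v,z)[:2])
```

```text
182
dir [-0.17801559  0.9840277 ] yaw 100.254196
along -0.05345058966038842 0.06416083672341405 hook side -0.0043588554523273934 0.04951659559843746
hook along 0.05992346038206784 0.055660842351976124 0.06416083672341405
origin [ 0.40786737 -0.41629546] hook corner [ 0.39006581 -0.3178927 ] butt [ 0.42566893 -0.51469823]
[ 0.58126672 -0.40269816]
[ 0.49526395 -0.41876041]
[ 0.38532833 -0.43212791]
[ 0.27549789 -0.44520204]
bar far [0.67886588 0.10892409]
bar near [0.34942076 0.12381397]
foot slot end [0.63759381 0.14486102]
prong [0.61436727 0.20139638]
prong2 [0.61724377 0.2011514 ]
heel [0.45309675 0.16383744]
tray c [ 0.63565417 -0.26599192]
tl [ 0.68588058 -0.19401402]
tr [ 0.68784456 -0.34247084]
br [ 0.5858455 -0.3373712]
bl [ 0.5862859  -0.19009891]
nut [ 0.60599715 -0.20504116]
tin [ 0.52992453 -0.21111735]
```

```bash
cat >> h.py <<'E'
from scipy.spatial.transform import Rotation as R
def to(*targets):
    """targets (x,y,z TCP, tool-y heading deg mod 180) -> tool-frame mm/deg"""
    s=sense(); M=R.from_quat(s["orientation"]).as_matrix(); p=s["tool_pos"]
    h=np.degrees(np.arctan2(M[1,1],M[0,1]))
    print("t %.2f"%s["time"],"tcp",np.round(p*1000,1),"yhead %.1f"%h,"tilt",np.round(M[:,2],3),"q",np.round(s["q"],2),"F",np.round(s["force"],1),"w %.3f"%s["grip_width"])
    for t in targets:
        d=M.T@(np.array(t[:3])-p)*1000
        turn=-(((t[3]-h)+90)%180-90)
        print(t,"->",np.round(d,1),"turn %.1f"%turn)
E
python3 -c "
from h import *
to((.58,.1,.231,10.25),(.4008,-.377,.2,10.25))"
```

```text
t 0.10 tcp [292.7 607.7 230.4] yhead -115.7 tilt [-0.    -0.001 -1.   ] q [ 1.41  0.36  0.01 -0.   -1.22 -0.29] F [-0.3  0.3  0.7] w 1.000
(0.58, 0.1, 0.231, 10.25) -> [479.2 332.8   0. ] turn 54.0
(0.4008, -0.377, 0.2, 10.25) -> [524.7 840.2  31.8] turn 54.0
```

```bash
python3 -m creep '[479,333,0,54,479,333,0,54,479,333,0,54,479,333,0,54,479,333,0,54,479,333,0,54,479,333,0,54,479,333,0,54,479,333,0,54,479,333,0,54,479,333,0,54,479,333,0,54]' 0.5 60; python3 -c "
from h import *
to((.58,.1,.231,10.25),(.4008,-.377,.2,10.25))"
```

```text
time: 1.1
tool_pos: [0.5393, 0.1709, 0.2313]
orientation: [0.768, -0.641, -0.0, 0.0]
force: [0.7, 1.1, 0.2]
grip_width: 0.501
t 1.10 tcp [539.3 170.9 231.3] yhead -169.7 tilt [-0.  0. -1.] q [ 0.65  0.18 -0.23 -0.   -1.16 -0.47] F [0.7 1.1 0.2] w 0.501
(0.58, 0.1, 0.231, 10.25) -> [ 77.  -27.3   0.2] turn 0.0
(0.4008, -0.377, 0.2, 10.25) -> [514.3 234.2  31.2] turn 0.0
```

```bash
python3 -m creep '[514,234,31,0,514,234,31,0,514,234,31,0,514,234,31,0,514,234,31,0,514,234,31,0,514,234,31,0,514,234,31,0,514,234,31,0,514,234,31,0,514,234,31,0,514,234,31,0]' 0.65; python3 -c "
from h import *
to((.4008,-.377,.12,10.25))"
```

```text
time: 2.1
tool_pos: [0.4154, -0.3129, 0.2038]
orientation: [0.768, -0.641, 0.0, -0.0]
force: [2.1, 0.7, -1.2]
grip_width: 0.353
t 2.10 tcp [ 415.4 -312.9  203.8] yhead -169.7 tilt [ 0.  0. -1.] q [-0.27  0.12 -0.37 -0.   -1.08  0.45] F [ 2.1  0.7 -1.2] w 0.353
(0.4008, -0.377, 0.12, 10.25) -> [60.5 25.9 83.8] turn 0.0
```

```bash
python3 -m creep '[60,26,60,0,60,26,84,0,60,26,84,0,60,26,84,0,60,26,84,0]'
python3 - <<'E'
from h import *
t=grab_frame("top");s=grab_frame("side")
crop(t,365,160,485,250,6,"pics/a_t.png");crop(s,280,190,400,290,6,"pics/a_s.png")
to((.4008,-.377,.021,10.25))
E
```

```text
time: 2.52
tool_pos: [0.4004, -0.375, 0.1185]
orientation: [0.767, -0.642, -0.002, 0.001]
force: [0.1, 0.7, 0.4]
grip_width: 0.353
t 2.62 tcp [ 402.4 -374.8  120.9] yhead -169.7 tilt [ 0.001 -0.001 -1.   ] q [-0.39  0.25 -0.41  0.   -0.9   0.57] F [0.6 0.1 0.5] w 0.351
(0.4008, -0.377, 0.021, 10.25) -> [ 1.8  2.  99.9] turn 0.1
```

View pics/a_t.png

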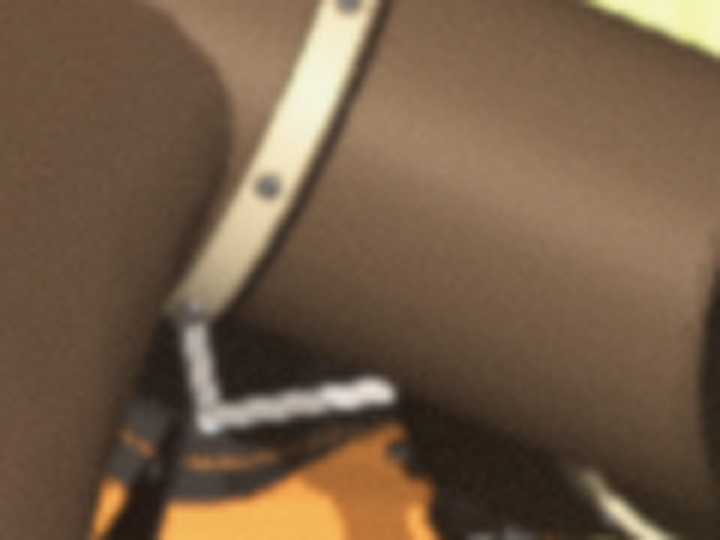

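View pics/a_s.png

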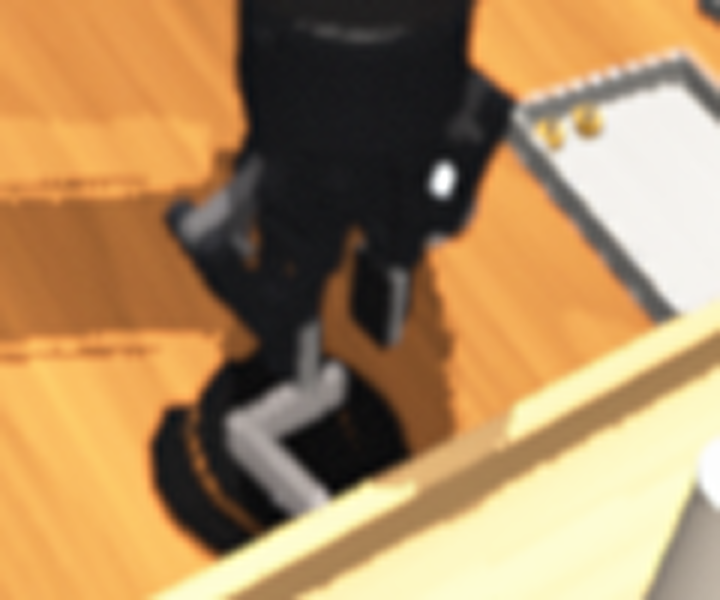

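Run:
```python
from h import *
O=np.array([.40787,-.4163]);d=np.array([-.178,.984]);n=np.array([.984,.178])
print(pix("side",[*(O+.1*d-.004*n),.036]),"seen",(290+225/8,225+278/8))
print(pix("side",[*(O+.096*d+.049*n),.036]),"seen",(290+372/8,225+205/8))
to((.4008,-.377,.021,10.25))
```

```text
[316.43171446 259.46053878] seen (318.125, 259.75)
[335.14454369 250.75606731] seen (336.5, 250.625)
t 2.62 tcp [ 402.4 -374.8  120.9] yhead -169.7 tilt [ 0.001 -0.001 -1.   ] q [-0.39  0.25 -0.41  0.   -0.9   0.57] F [0.6 0.1 0.5] w 0.351
(0.4008, -0.377, 0.021, 10.25) -> [ 1.8  2.  99.9] turn 0.1
```

```bash
python3 -m creep '[1,1,30,0,2,1,60,0,2,1,80,0,2,1,90,0,2,1,95,0,2,1,99,0,2,1,99,0,2,1,99,0]'; python3 -c "
from h import *
to((.4008,-.377,.021,10.25))"
```

```text
time: 3.28
tool_pos: [0.402, -0.3772, 0.0221]
orientation: [0.768, -0.641, 0.001, -0.0]
force: [-0.5, -0.5, -0.7]
grip_width: 0.345
t 3.28 tcp [ 402.  -377.2   22.1] yhead -169.7 tilt [ 0.002 -0.001 -1.   ] q [-0.4   0.38 -0.51  0.   -0.68  0.58] F [-0.5 -0.5 -0.7] w 0.345
(0.4008, -0.377, 0.021, 10.25) -> [-0.4  1.1  1.1] turn 0.1
```

```bash
python3 -m creep '[0,0,0,0,0,0,0,0,0,0,0,0,0,0,0,0,0,0,0,0,0,0,0,0]' 1 80
python3 - <<'E'
from h import *
s=grab_frame("side")
crop(s,280,190,400,290,6,"pics/b_s.png")
to((.4008,-.377,.021,10.25))
E
```

```text
time: 3.78
tool_pos: [0.4017, -0.3773, 0.0222]
orientation: [0.768, -0.641, 0.001, -0.0]
force: [0.1, 2.6, 5.9]
grip_width: 0.072
t 3.83 tcp [ 401.7 -377.3   22.1] yhead -169.7 tilt [ 0.002 -0.001 -1.   ] q [-0.4   0.38 -0.51  0.   -0.68  0.58] F [-0.4  2.8  7.5] w 0.065
(0.4008, -0.377, 0.021, 10.25) -> [-0.4  0.8  1.1] turn 0.1
```

View pics/b_s.png

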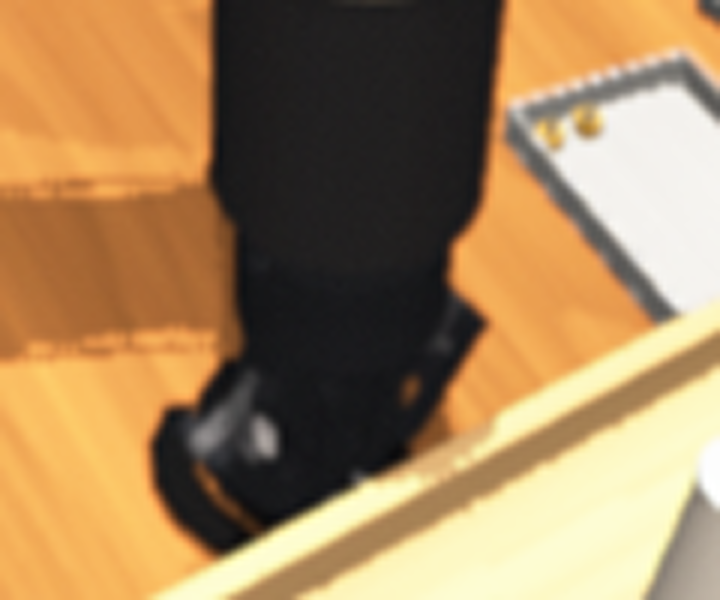

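```bash
python3 -m creep '[0,0,-1,0,0,0,-2,0,0,0,-4,0,0,0,-4,0]'; python3 -c "
from h import *
to((.4008,-.377,.021,10.25))"
```

```text
time: 4.17
tool_pos: [0.401, -0.377, 0.0252]
orientation: [0.768, -0.641, 0.0, -0.0]
force: [0.9, 0.4, -1.6]
grip_width: 0.06
t 4.17 tcp [ 401.  -377.    25.2] yhead -169.7 tilt [ 0. -0. -1.] q [-0.4   0.38 -0.51 -0.   -0.68  0.58] F [ 0.9  0.4 -1.6] w 0.060
(0.4008, -0.377, 0.021, 10.25) -> [-0.1  0.2  4.2] turn 0.0
```

```bash
python3 -m creep '[0,0,-4,0,0,0,-8,0,0,0,-13,0,0,0,-18,0,0,0,-22,0,0,0,-22,0]' - 100
python3 - <<'E'
from h import *
s=grab_frame("side")
crop(s,280,190,400,290,6,"pics/c_s.png")
to((.4008,-.377,.021,10.25))
E
```

```text
time: 4.67
tool_pos: [0.4017, -0.3773, 0.0481]
orientation: [0.768, -0.641, 0.001, -0.0]
force: [0.3, 0.0, -2.4]
grip_width: 0.057
t 4.72 tcp [ 401.5 -377.2   47.6] yhead -169.7 tilt [ 0.001 -0.001 -1.   ] q [-0.4   0.35 -0.49  0.   -0.73  0.58] F [-0.5 -0.3 -1.4] w 0.058
(0.4008, -0.377, 0.021, 10.25) -> [-0.3  0.7 26.6] turn 0.0
```

View pics/c_s.png

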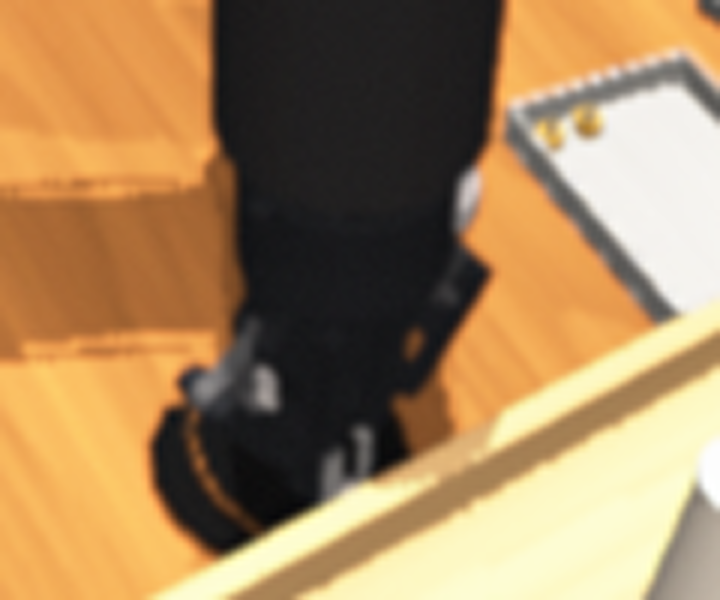

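```bash
python3 -m creep '[-10,0,0,0,-30,0,0,0,-55,0,0,0,-80,0,0,0,-105,0,0,0,-130,0,-10,0,-150,0,-20,0,-170,0,-20,0,-170,0,-20,0]'
python3 - <<'E'
from h import *
s=grab_frame("side");t=grab_frame("top")
crop(s,230,150,390,290,5,"pics/d_s.png")
crop(t,300,100,480,280,4,"pics/d_t.png")
to((.4008,-.377,.021,10.25))
E
```

```text
time: 5.47
tool_pos: [0.3695, -0.2073, 0.0673]
orientation: [0.768, -0.64, 0.0, -0.0]
force: [-0.4, 0.7, -1.7]
grip_width: 0.058
t 5.57 tcp [ 370.6 -208.9   67.1] yhead -169.6 tilt [ 0.001  0.    -1.   ] q [-0.05  0.13 -0.74 -0.   -0.7   0.23] F [ 0.3 -0.2 -1.4] w 0.059
(0.4008, -0.377, 0.021, 10.25) -> [170.8   0.7  46.1] turn 0.2
```

View pics/d_s.png

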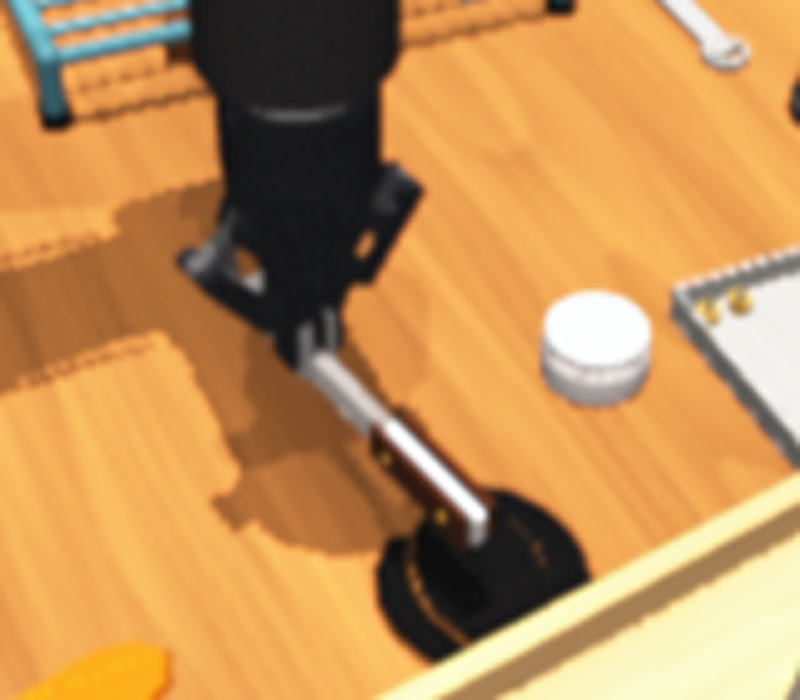

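View pics/d_t.png

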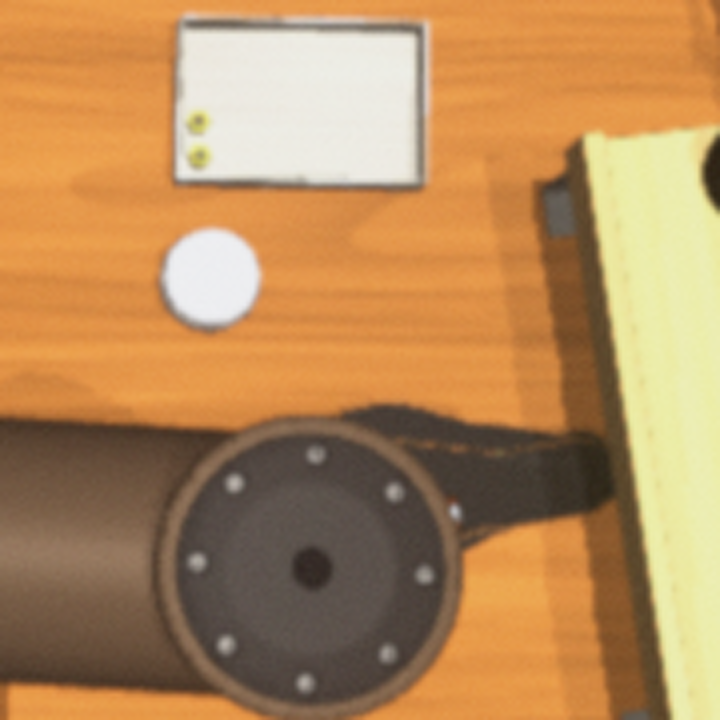

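Run:
```python
from h import *
c=np.array([.628,.172]);a=np.array([-.35,.937])
b=np.array([a[1],-a[0]])
t=cv2.imread("pics/top0.png");s=cv2.imread("pics/side0.png")
S=6
T=cv2.resize(t[100:220,160:260],None,fx=S,fy=S,interpolation=cv2.INTER_CUBIC)
U=cv2.resize(s[100:190,220:350],None,fx=S,fy=S,interpolation=cv2.INTER_CUBIC)
def dr(im,n,p,o,col=(0,0,255)):
    q=(pix(n,p)-o+.5)*S; cv2.circle(im,tuple(int(v) for v in q),2,col,-1)
for sx in(-.036,0,.036):
  for sy in(-.012,.012):
    p=[*(c+a*sx+b*sy),.012]; dr(T,"top",p,(160,100));dr(U,"side",p,(220,100))
p=[*(c+a*.0315),.031];dr(T,"top",p,(160,100),(0,255,0));dr(U,"side",p,(220,100),(0,255,0))
for x,y in((.679,.109),(.349,.124),(.514,.1165)):
    dr(T,"top",[x,y,.048],(160,100),(0,255,0));dr(U,"side",[x,y,.048],(220,100),(0,255,0))
cv2.imwrite("pics/e_t.png",T);cv2.imwrite("pics/e_s.png",U)
to((.5,.01,.067,10.25))
```

```text
t 5.57 tcp [ 370.6 -208.9   67.1] yhead -169.6 tilt [ 0.001  0.    -1.   ] q [-0.05  0.13 -0.74 -0.   -0.7   0.23] F [ 0.3 -0.2 -1.4] w 0.059
(0.5, 0.01, 0.067, 10.25) -> [-192.  -166.8    0.2] turn 0.2
```

View pics/e_t.png

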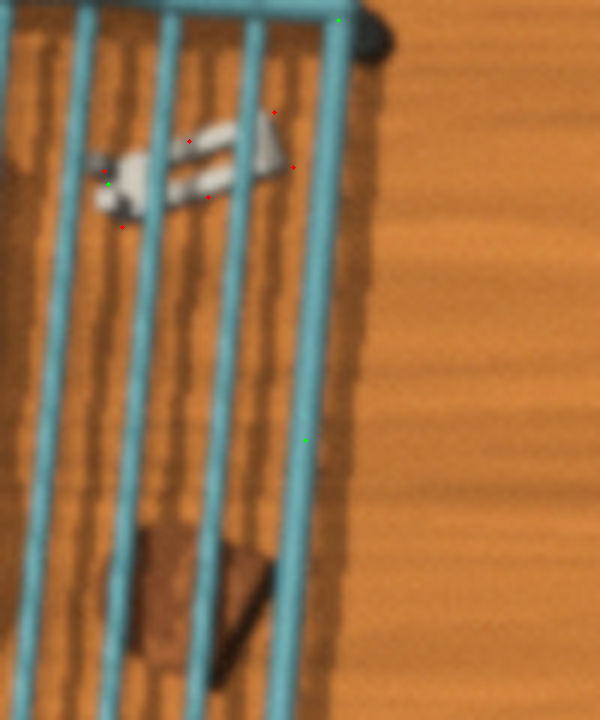

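View pics/e_s.png

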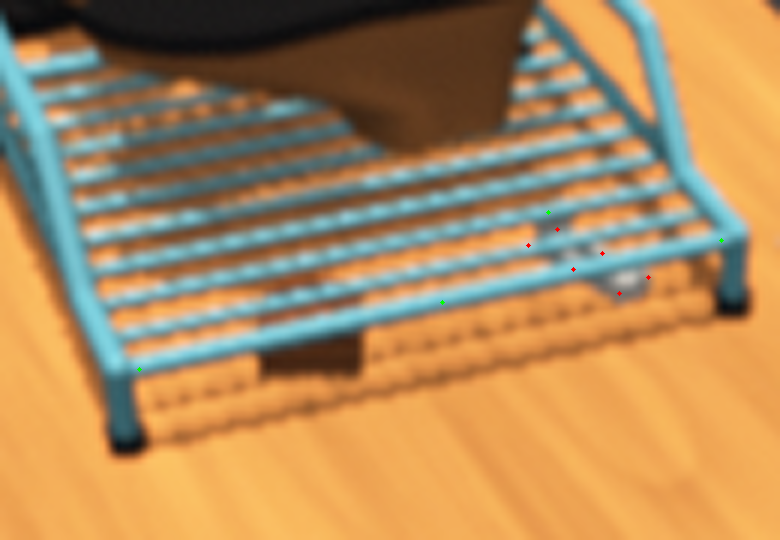

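```bash
python3 -m creep '[-20,-18,0,2,-55,-48,0,6,-90,-78,0,10,-125,-108,0,12,-160,-138,0,12,-192,-167,0,12,-192,-167,20,12,-192,-167,40,12,-192,-167,50,12,-192,-167,54,12,-192,-167,54,12,-192,-167,54,12]'
python3 - <<'E'
from h import *
s=grab_frame("side")
crop(s,200,100,360,240,5,"pics/f_s.png")
to((.5,.01,.006,-2))
E
```

```text
time: 6.57
tool_pos: [0.5009, 0.0085, 0.0129]
orientation: [-0.696, 0.718, 0.0, -0.0]
force: [-0.8, 0.5, -0.0]
grip_width: 0.055
t 6.62 tcp [501.2   8.6  13.4] yhead 178.2 tilt [ 0.001  0.    -1.   ] q [ 0.41  0.33 -0.63  0.   -0.61 -0.44] F [-0.3 -0.3 -1.6] w 0.061
(0.5, 0.01, 0.006, -2) -> [-1.4  1.2  7.4] turn 0.2
```

View pics/f_s.png

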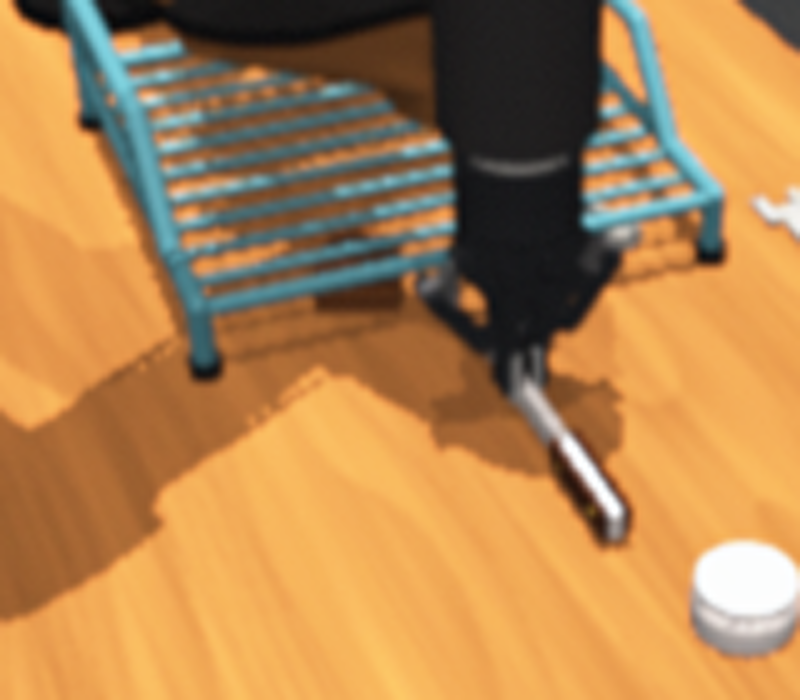

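```bash
python3 -m creep '[0,0,2,0,0,0,4,0,0,0,6,0,0,0,7,0,0,0,7,0]'; python3 -c "
from h import *
to((.5,.01,.006,-2))"
```

```text
time: 7.03
tool_pos: [0.5006, 0.009, 0.0058]
orientation: [-0.696, 0.718, 0.0, -0.0]
force: [0.1, 0.2, -2.2]
grip_width: 0.057
t 7.03 tcp [500.6   9.    5.8] yhead 178.3 tilt [-0.  0. -1.] q [ 0.41  0.35 -0.63 -0.   -0.59 -0.44] F [ 0.1  0.2 -2.2] w 0.057
(0.5, 0.01, 0.006, -2) -> [-1.   0.7 -0.2] turn 0.3
```

Still weight on the gripper; go a bit lower until contact.

```bash
python3 -m creep '[0,0,1,0,0,0,2,0,0,0,3,0,0,0,3,0]'; python3 -c "
from h import *
to((.5,.01,.006,-2))"
```

```text
time: 7.37
tool_pos: [0.5009, 0.0091, 0.0042]
orientation: [-0.697, 0.717, -0.0, 0.0]
force: [-6.2, 0.9, 16.6]
grip_width: 0.059
t 7.37 tcp [500.9   9.1   4.2] yhead 178.3 tilt [ 0. -0. -1.] q [ 0.41  0.35 -0.64  0.   -0.58 -0.44] F [-6.2  0.9 16.6] w 0.059
(0.5, 0.01, 0.006, -2) -> [-0.9  0.9 -1.8] turn 0.3
```

```bash
python3 -m creep '[0,0,-1,0,0,0,-1,0,0,0,-1,0,0,0,-2,0,0,0,-10,0,0,0,-40,0,0,0,-80,0,0,0,-110,0,0,0,-110,0]' 0.55
python3 - <<'E'
from h import *
to((.5,.01,.006,-2))
E
```

```text
time: 8.12
tool_pos: [0.5044, 0.01, 0.1196]
orientation: [-0.697, 0.717, -0.003, 0.004]
force: [0.5, 0.8, 0.8]
grip_width: 0.446
t 8.12 tcp [504.4  10.  119.6] yhead 178.4 tilt [ 0.01   0.002 -1.   ] q [ 0.41  0.18 -0.52  0.   -0.86 -0.44] F [0.5 0.8 0.8] w 0.446
(0.5, 0.01, 0.006, -2) -> [  0.4   5.5 113.5] turn 0.4
```

```bash
python3 -m creep '[40,0,0,0,80,0,0,0,116,0,0,0,116,0,0,0]'
python3 - <<'E'
from h import *
s=grab_frame("side");t=grab_frame("top")
crop(s,200,130,360,250,5,"pics/g_s.png")
crop(t,190,150,370,260,4,"pics/g_t.png")
to((.5,-.106,.006,-2))
E
```

```text
time: 8.45
tool_pos: [0.4963, -0.1111, 0.1133]
orientation: [-0.695, 0.719, -0.0, -0.0]
force: [0.2, 0.7, 0.1]
grip_width: 0.447
t 8.55 tcp [ 496.9 -108.3  113.2] yhead 178.1 tilt [ 0.  0. -1.] q [ 0.17  0.2  -0.51 -0.   -0.86 -0.21] F [-0.   0.2 -0.4] w 0.449
(0.5, -0.106, 0.006, -2) -> [ -2.4  -3.  107.2] turn 0.1
```

View pics/g_s.png

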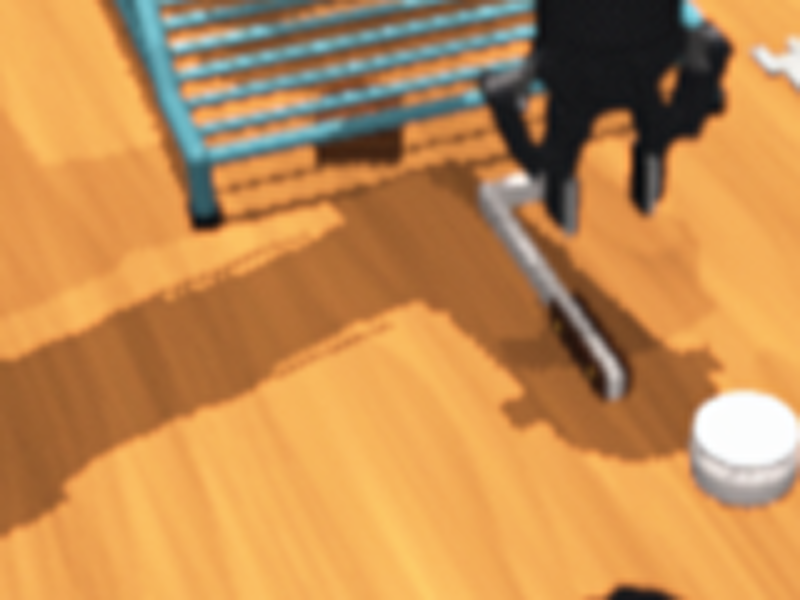

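View pics/g_t.png

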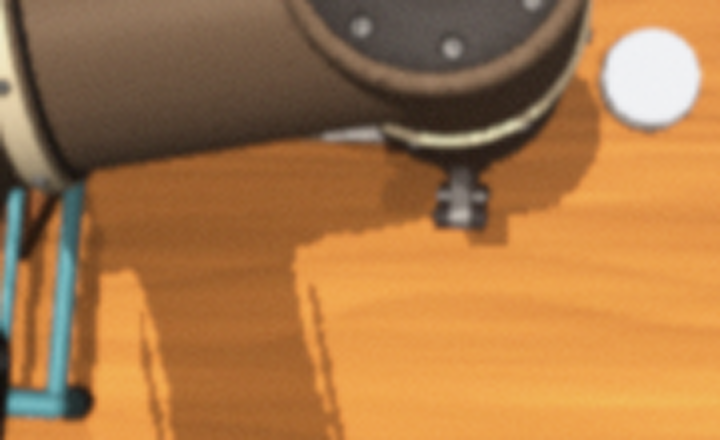

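Run:
```python
from h import *
C=lambda X,Y:(200+(X+.5)/5-.5,130+(Y+.5)/5-.5)
print("corner",onz("side",*C(484,190),.018)[:2]," butt",onz("side",*C(616,378),.022)[:2],"scale start",onz("side",*C(560,300),.022)[:2])
to((.5,-.106,.006,-2))
```

```text
corner [0.5009553  0.06245476]  butt [ 0.49396269 -0.137014  ] scale start [ 0.49518642 -0.06140714]
t 8.55 tcp [ 496.9 -108.3  113.2] yhead 178.1 tilt [ 0.  0. -1.] q [ 0.17  0.2  -0.51 -0.   -0.86 -0.21] F [-0.   0.2 -0.4] w 0.449
(0.5, -0.106, 0.006, -2) -> [ -2.4  -3.  107.2] turn 0.1
```

```bash
python3 -m creep '[0,-1,35,1,0,-1,70,1,0,-1,90,1,0,-1,100,1,0,-1,105,1,0,-1,109,1,0,-1,109,1,0,-1,109,1]'; python3 -m creep '[0,0,0,0,0,0,0,0,0,0,0,0,0,0,0,0,0,0,0,0]' 1 110;  python3 -c "
from h import *
to((.5,-.106,.006,-2))"
```

```text
time: 9.22
tool_pos: [0.4991, -0.1066, 0.0049]
orientation: [-0.69, 0.723, -0.0, 0.001]
force: [-0.3, 0.8, -1.0]
grip_width: 0.452
time: 9.63
tool_pos: [0.4992, -0.1069, 0.0054]
orientation: [-0.69, 0.723, -0.001, 0.001]
force: [-2.0, 0.2, 8.3]
grip_width: 0.206
t 9.63 tcp [ 499.2 -106.9    5.4] yhead 177.3 tilt [ 0.002  0.    -1.   ] q [ 0.17  0.36 -0.61  0.   -0.59 -0.22] F [-2.   0.2  8.3] w 0.206
(0.5, -0.106, 0.006, -2) -> [-1.  -0.7 -0.6] turn -0.7
```

```bash
python3 -m creep '[0,0,-2,0,0,0,-4,0,0,0,-5,0,0,0,-5,0]';  python3 - <<'E'
from h import *
s=grab_frame("side");t=grab_frame("top")
crop(s,240,120,360,220,6,"pics/i_s.png")
to((.530,-.107,.0102,-2.7),(.530,.063,.0102,-2.7))
E
```

```text
time: 9.97
tool_pos: [0.4984, -0.1069, 0.0093]
orientation: [-0.69, 0.724, -0.0, 0.0]
force: [-0.4, -0.2, -1.5]
grip_width: 0.204
t 10.07 tcp [ 498.2 -107.     8.9] yhead 177.3 tilt [-0.  0. -1.] q [ 0.17  0.35 -0.61 -0.   -0.61 -0.22] F [-0.3 -0.8 -0.8] w 0.207
(0.53, -0.107, 0.0102, -2.7) -> [ -1.5 -31.8  -1.3] turn -0.0
(0.53, 0.063, 0.0102, -2.7) -> [-171.3  -23.7   -1.3] turn -0.0
```

View pics/i_s.png

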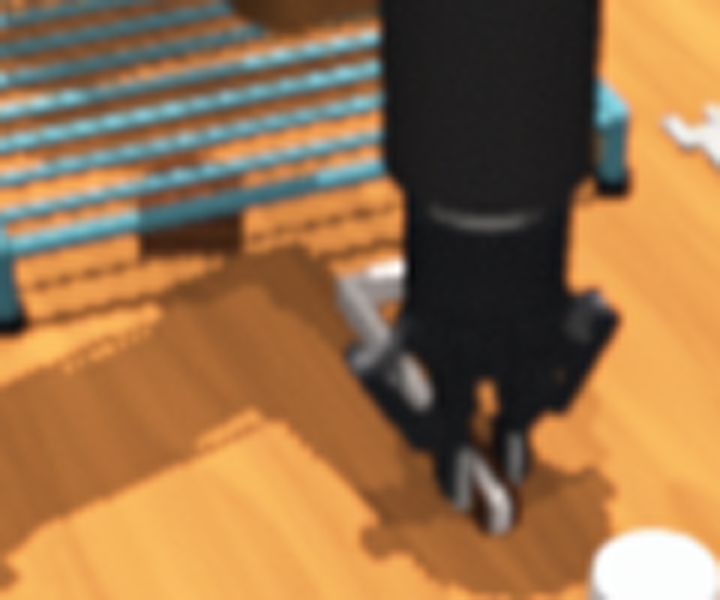

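```bash
python3 -m creep '[0,-12,0,0,0,-24,0,0,-20,-24,0,0,-45,-24,0,0,-70,-24,0,0,-90,-24,0,0,-105,-24,0,0,-120,-24,0,0,-120,-24,0,0]';  python3 - <<'E'
from h import *
s=grab_frame("side");t=grab_frame("top")
crop(s,240,100,360,200,6,"pics/j_s.png")
crop(t,160,100,280,220,6,"pics/j_t.png")
C=lambda X,Y:(240+(X+.5)/6-.5,120+(Y+.5)/6-.5)
print("pre corner",onz("side",*C(340,280),.022)[:2])
to((.530,.063,.0095,-2.7))
E
```

```text
time: 10.82
tool_pos: [0.5284, 0.0139, 0.0088]
orientation: [-0.691, 0.723, -0.0, 0.0]
force: [0.2, -0.3, -1.3]
grip_width: 0.202
pre corner [0.50127238 0.06415729]
t 10.92 tcp [527.7  12.1   8.7] yhead 177.4 tilt [-0.001 -0.    -1.   ] q [ 0.39  0.38 -0.57 -0.   -0.62 -0.44] F [-0.3 -0.6 -1.3] w 0.204
(0.53, 0.063, 0.0095, -2.7) -> [-51.    0.1  -0.8] turn 0.1
```

View pics/j_s.png

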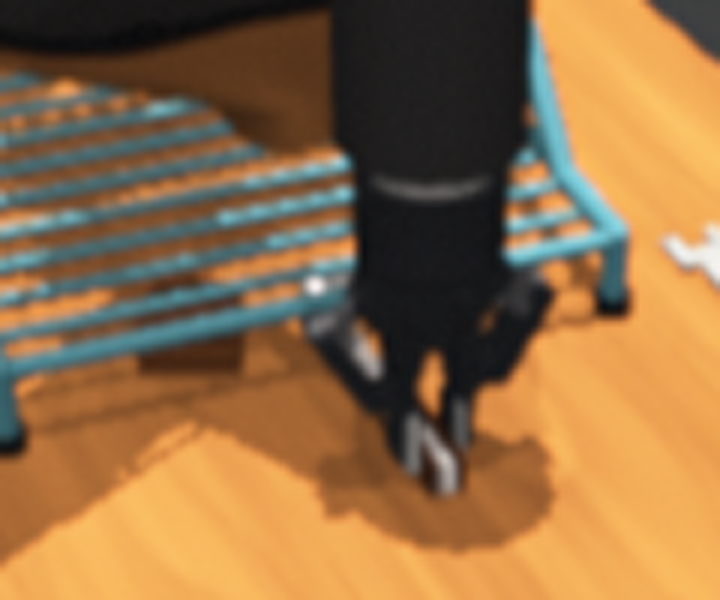

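View pics/j_t.png

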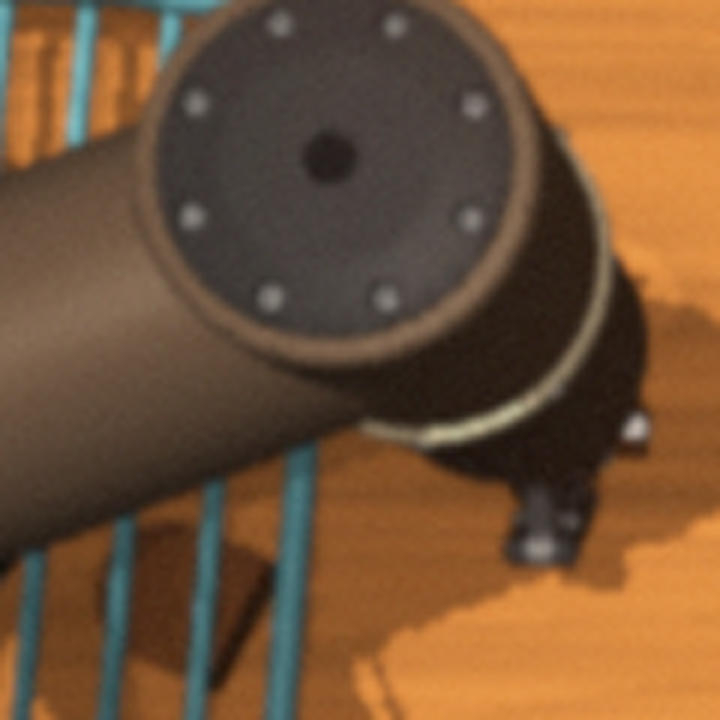

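```bash
python3 -m creep '[-12,0,0,0,-24,0,0,0,-36,0,0,0,-48,0,0,0,-56,0,0,0,-56,0,0,0]';  python3 - <<'E'
from h import *
s=grab_frame("side")
crop(s,240,80,360,180,6,"pics/k_s.png")
to((.582,.068,.0088,-2.7),(.59,.068,.0088,-2.7))
E
```

```text
time: 11.42
tool_pos: [0.531, 0.0696, 0.009]
orientation: [-0.691, 0.723, -0.0, 0.0]
force: [0.9, -0.5, -0.5]
grip_width: 0.206
t 11.47 tcp [530.6  68.9   8.9] yhead 177.4 tilt [ 0.  0. -1.] q [ 0.5   0.38 -0.55  0.   -0.63 -0.54] F [-0.5 -0.4 -3.1] w 0.204
(0.582, 0.068, 0.0088, -2.7) -> [ -1.5 -51.3   0.1] turn 0.1
(0.59, 0.068, 0.0088, -2.7) -> [ -1.9 -59.3   0.1] turn 0.1
```

View pics/k_s.png

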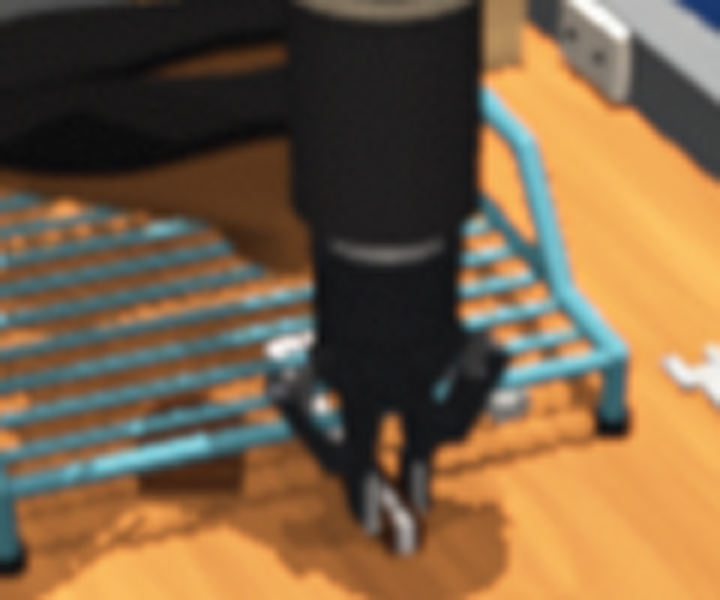

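```bash
python3 -m creep '[0,-10,0,0,0,-20,0,0,0,-30,0,0,-1,-40,0,0,-1,-46,0,0,-1,-52,0,0,-1,-52,0,0]';  python3 - <<'E'
from h import *
s=grab_frame("side")
crop(s,240,80,360,180,6,"pics/l_s.png")
to((.582,.068,.0088,-2.7))
E
```

```text
time: 12.05
tool_pos: [0.5838, 0.066, 0.0087]
orientation: [-0.69, 0.724, -0.0, 0.0]
force: [1.0, -0.4, -0.5]
grip_width: 0.202
t 12.10 tcp [582.9  65.9   8.6] yhead 177.2 tilt [-0. -0. -1.] q [ 0.45  0.45 -0.44  0.   -0.69 -0.49] F [-0.7 -0.1 -1.9] w 0.203
(0.582, 0.068, 0.0088, -2.7) -> [-2.   1.  -0.2] turn -0.1
```

View pics/l_s.png

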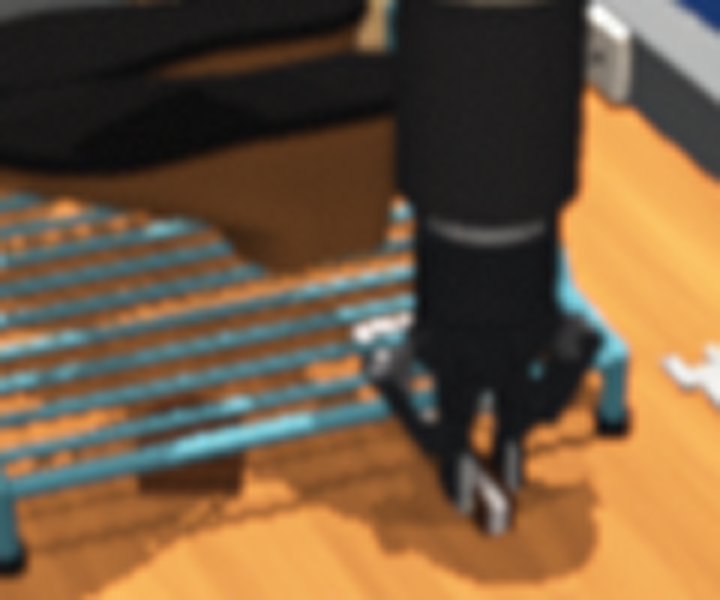

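```bash
python3 -m creep '[5,0,1,0,10,0,1,0,16,0,2,0,22,0,2,0,28,0,2,0,34,0,2,0,40,0,2,0,46,0,2,0,52,0,2,0,58,0,2,0,64,0,2,0,70,0,2,0]';  python3 - <<'E'
from h import *
s=grab_frame("side")
crop(s,240,80,360,180,6,"pics/m_s.png")
to((.582,.068,.0088,-2.7))
E
```

```text
time: 13.1
tool_pos: [0.5792, -0.0043, 0.0069]
orientation: [-0.69, 0.724, -0.0, -0.0]
force: [0.2, 0.2, -2.4]
grip_width: 0.206
t 13.15 tcp [578.9  -5.1   6.8] yhead 177.3 tilt [-0. -0. -1.] q [ 0.33  0.44 -0.46  0.   -0.67 -0.38] F [-0.2 -1.5 -1.4] w 0.200
(0.582, 0.068, 0.0088, -2.7) -> [-73.2   0.4  -2. ] turn -0.0
```

View pics/m_s.png

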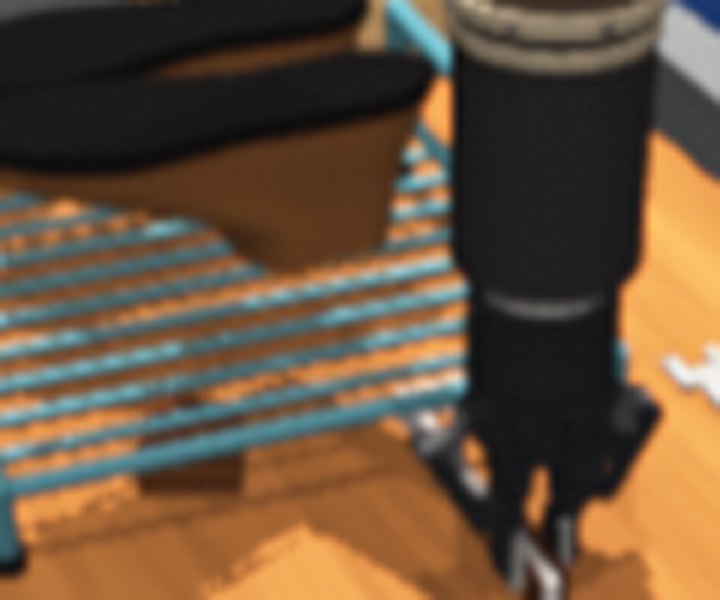

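```bash
python3 -m creep '[7,0,0,0,15,0,0,0,24,0,0,0,33,0,0,0,42,0,0,0,51,0,0,0,60,0,0,0,70,0,0,0,80,0,0,0,90,0,0,0,98,0,0,0,105,0,0,0]';  python3 - <<'E'
from h import *
s=grab_frame("side");t=grab_frame("top")
crop(s,240,80,360,180,6,"pics/n_s.png")
crop(t,170,90,290,200,6,"pics/n_t.png")
to((.582,.068,.0088,-2.7))
E
```

```text
time: 14.15
tool_pos: [0.5741, -0.1096, 0.0069]
orientation: [-0.69, 0.724, 0.0, -0.0]
force: [-0.2, 0.9, -1.6]
grip_width: 0.202
t 14.25 tcp [ 574.1 -109.7    6.9] yhead 177.2 tilt [-0. -0. -1.] q [ 0.15  0.45 -0.44  0.   -0.68 -0.19] F [ 0.   1.  -1.5] w 0.205
(0.582, 0.068, 0.0088, -2.7) -> [-177.9    0.7   -2. ] turn -0.1
```

View pics/n_s.png

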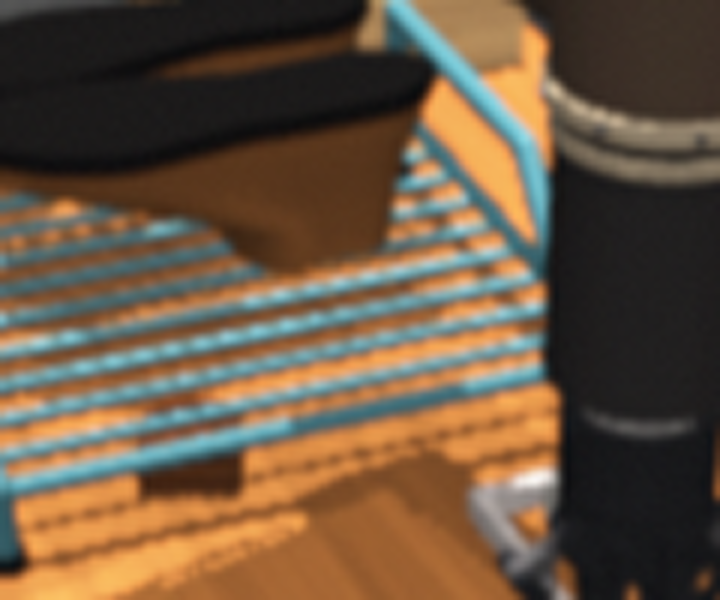

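View pics/n_t.png

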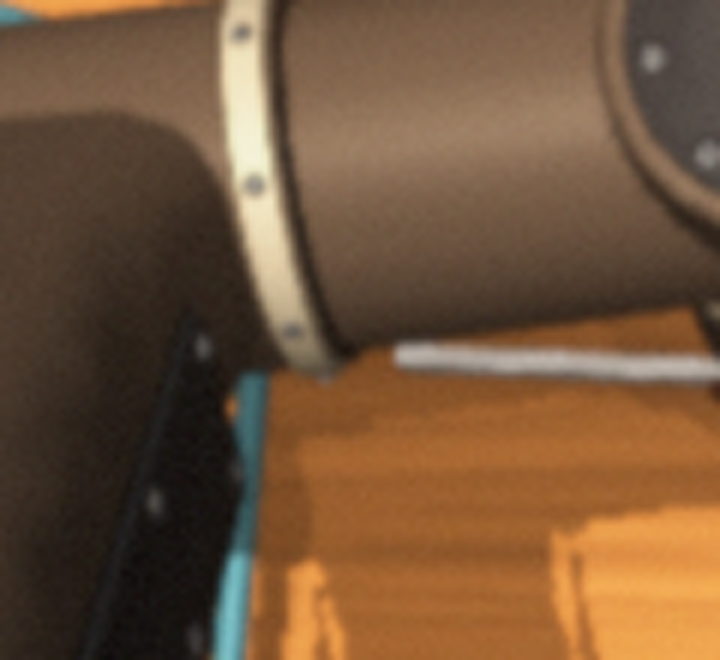

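```bash
python3 -m creep '[-3,0,0,0,-6,0,0,0,-8,0,0,0,-8,10,0,0,-8,25,0,0,-5,45,0,0,0,65,0,0,0,85,0,0,0,104,0,0,0,104,1,0,0,104,2,0,0,104,2,0]';  python3 - <<'E'
from h import *
s=grab_frame("side");t=grab_frame("top")
cv2.imwrite("pics/o_s.png",s)
crop(t,170,90,370,220,4,"pics/o_t.png")
to((.582,.068,.0088,-2.7))
E
```

```text
time: 15.25
tool_pos: [0.4689, -0.1034, 0.0054]
orientation: [-0.69, 0.723, 0.001, -0.001]
force: [-9.4, 4.6, 15.4]
grip_width: 0.204
t 15.35 tcp [ 468.9 -103.4    5.4] yhead 177.3 tilt [-0.003 -0.    -1.   ] q [ 0.19  0.32 -0.68 -0.   -0.57 -0.24] F [-8.8  4.  15.1] w 0.205
(0.582, 0.068, 0.0088, -2.7) -> [-176.5 -104.9   -3.8] turn 0.0
```

View pics/o_s.png

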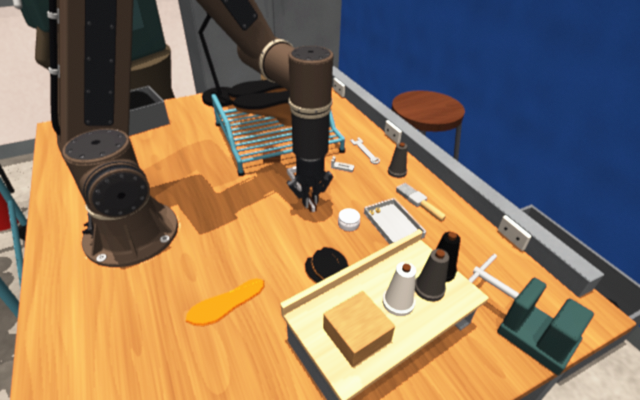

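View pics/o_t.png

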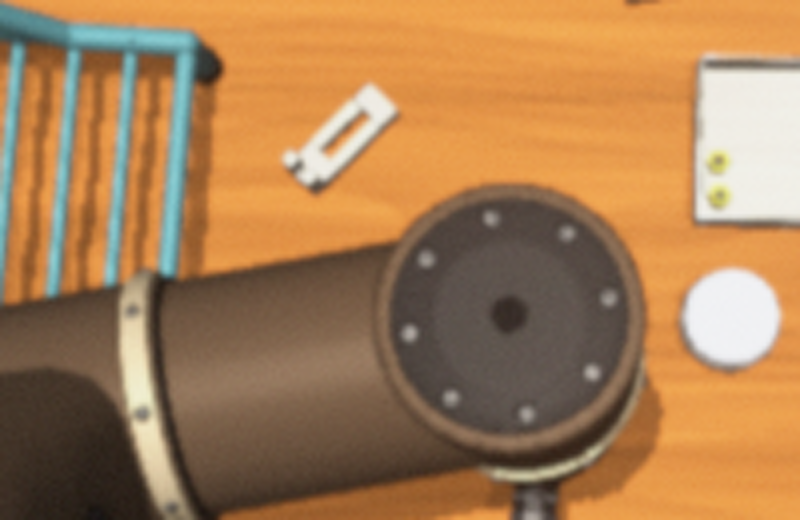

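```bash
python3 -m creep '[0,0,-2,0,0,0,-2,0,0,0,-2,0,0,0,-3,0,0,0,-20,0,0,0,-60,0,0,0,-100,0,0,0,-140,0,0,0,-140,0]' 0.5;  python3 - <<'E'
from h import *
t=grab_frame("top")
cv2.imwrite("pics/p_t0.png",t)
x0,y0,x1,y1=232,100,282,145
sub=t[y0:y1,x0:x1]
hsv=cv2.cvtColor(sub,cv2.COLOR_BGR2HSV)
m=((hsv[...,1]<80)).astype(np.uint8)
n,l,st,ce=cv2.connectedComponentsWithStats(m)
i=1+np.argmax(st[1:,4]);print(st[1:,:])
ys,xs=np.nonzero(l==i)
P=np.array([onz("top",x+x0,y+y0,.012)[:2] for x,y in zip(xs,ys)]).astype(np.float32)
r=cv2.minAreaRect(P*1000);print(r)
cv2.imwrite("pics/p_t.png",cv2.resize(t[90:220,180:300],None,fx=6,fy=6,interpolation=cv2.INTER_CUBIC)[:600])
to((.582,.068,.0088,-2.7))
E
```

```text
time: 16.1
tool_pos: [0.475, -0.1036, 0.1526]
orientation: [-0.691, 0.723, -0.004, 0.004]
force: [1.6, 0.2, 0.5]
grip_width: 0.496
[[ 15  11  18  17 103]
 [ 20  12  30  33 705]]
((629.9188232421875, -6.437114715576172), (78.37789154052734, 69.63660430908203), 0.7651485204696655)
t 16.15 tcp [ 473.5 -103.4  149.3] yhead 177.3 tilt [ 0.009  0.001 -1.   ] q [ 0.19  0.11 -0.52  0.   -0.93 -0.24] F [-0.7  0.1 -1.5] w 0.503
(0.582, 0.068, 0.0088, -2.7) -> [-176.1  -99.1  141.7] turn 0.0
```

View pics/p_t.png

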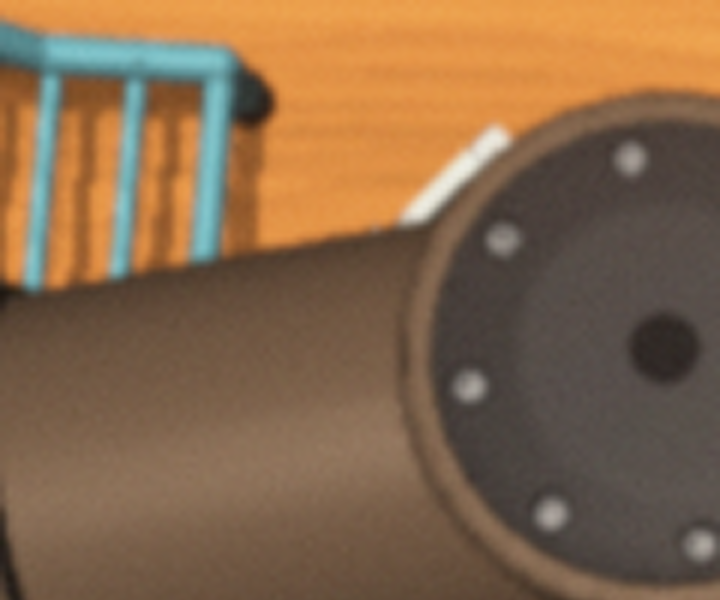

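Run:
```python
from h import *
T=cv2.imread("pics/o_t.png")
sub=T[70:205,270:410]; hsv=cv2.cvtColor(sub,cv2.COLOR_BGR2HSV)
m=((hsv[...,1]<90)).astype(np.uint8)
n,l,st,ce=cv2.connectedComponentsWithStats(m)
i=1+np.argmax(st[1:,4])
c=max(cv2.findContours((l==i).astype(np.uint8),cv2.RETR_EXTERNAL,cv2.CHAIN_APPROX_NONE)[0],key=len)[:,0]
P=np.array([onz("top",170+(x+270+.5)/4-.5,90+(y+70+.5)/4-.5,.012)[:2]*1000 for x,y in c]).astype(np.float32)
r=cv2.minAreaRect(P);print(r,cv2.boxPoints(r))
s=cv2.imread("pics/o_s.png");crop(s,320,150,370,185,10,"pics/q_s.png")
h=cv2.cvtColor(s[150:185,320:370],cv2.COLOR_BGR2HSV);mm=(h[...,1]<90)
ys,xs=np.nonzero(mm);print("side mean on z=.008",onz("side",xs.mean()+320,ys.mean()+150,.008))
```

```text
((639.2415161132812, 21.780553817749023), (30.60157585144043, 73.3423080444336), 41.77133560180664) [[603.4012     38.93748  ]
 [652.25885   -15.761902 ]
 [675.08185     4.6236267]
 [626.2242     59.32301  ]]
side mean on z=.008 [0.61958015 0.02967763 0.008     ]
```

View pics/q_s.png

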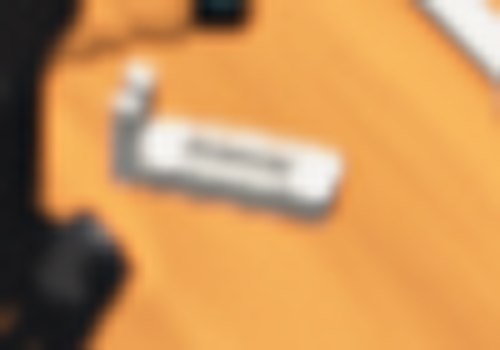

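Run:
```python
from h import *
print(onz("side",320+240.5/10-.5,150+158.5/10-.5,.012))
C=lambda X,Y:onz("top",170+(X+.5)/4-.5,90+(Y+.5)/4-.5,.012)
for n,X,Y in [("slot c",346,139),("end corner r",397,108),("end corner t",372,84),("prong plate corner",316,190),("prong top",290,158)]: print(n,C(X,Y))
c=np.array([.6385,.0205]);a=np.array([-.666,.746]);a/=np.linalg.norm(a)
to((*c,.15,np.degrees(np.arctan2(a[1],a[0]))+90),)
```

```text
[0.64592577 0.01813783 0.012     ]
slot c [0.63834418 0.0191675  0.012     ]
end corner r [ 0.65778653 -0.01112651  0.012     ]
end corner t [0.67236191 0.00431713 0.012     ]
prong plate corner [0.6069143  0.03640872 0.012     ]
prong top [0.62625791 0.05258741 0.012     ]
t 16.15 tcp [ 473.5 -103.4  149.3] yhead 177.3 tilt [ 0.009  0.001 -1.   ] q [ 0.19  0.11 -0.52  0.   -0.93 -0.24] F [-0.7  0.1 -1.5] w 0.503
(np.float64(0.6385), np.float64(0.0205), 0.15, np.float64(221.75724702237733)) -> [-131.5 -159.     0.9] turn -44.4
```

```bash
python3 -c "
from h import *
to((.640,.021,.08,41.76),)"; python3 -m creep '[-33,-40,0,-7,-66,-80,0,-14,-99,-120,0,-21,-132,-160,0,-28,-132,-160,20,-35,-132,-160,40,-42,-132,-160,70,-44,-132,-160,70,-44,-132,-160,70,-44]' 0.42 60;  python3 - <<'E'
from h import *
s=grab_frame("side");crop(s,290,110,390,190,7,"pics/r_s.png")
to((.640,.021,.003,41.76))
E
```

```text
t 16.15 tcp [ 473.5 -103.4  149.3] yhead 177.3 tilt [ 0.009  0.001 -1.   ] q [ 0.19  0.11 -0.52  0.   -0.93 -0.24] F [-0.7  0.1 -1.5] w 0.503
(0.64, 0.021, 0.08, 41.76) -> [-131.9 -159.9   71. ] turn -44.4
time: 16.9
tool_pos: [0.6348, 0.0201, 0.0726]
orientation: [0.911, -0.413, -0.002, 0.002]
force: [0.6, -0.6, 2.0]
grip_width: 0.582
t 16.95 tcp [636.2  20.3  74.8] yhead -138.8 tilt [-0.002 -0.001 -1.   ] q [ 0.34  0.43 -0.26  0.   -0.88  0.38] F [1.3 0.8 1.4] w 0.578
(0.64, 0.021, 0.003, 41.76) -> [ 2.  -3.5 71.8] turn -0.6
```

View pics/r_s.png

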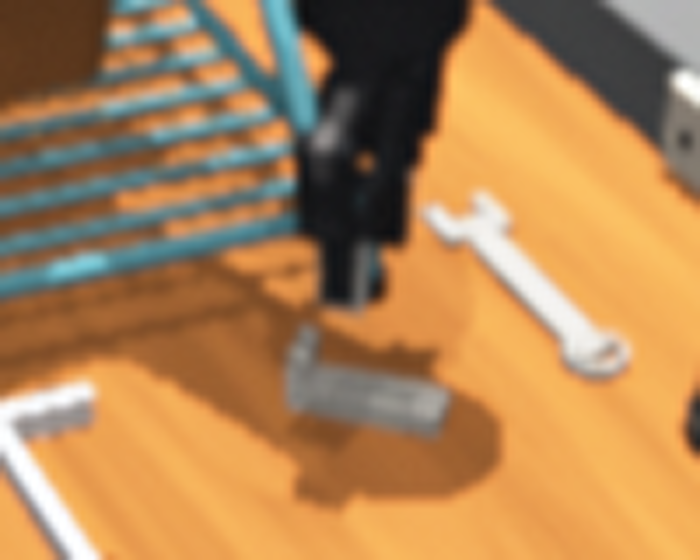

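```bash
python3 -m creep '[4,-3,25,-1,4,-3,45,-1,4,-3,57,-1,4,-3,64,-1,4,-3,68,-1,4,-3,71,-1,4,-3,71,-1]'; python3 -c "
from h import *
to((.640,.021,.003,41.76))"; python3 -m creep '[0,0,0,0,0,0,0,0,0,0,0,0,0,0,0,0,0,0,0,0]' 1 90;  python3 -m creep '[0,0,-3,0,0,0,-10,0,0,0,-20,0,0,0,-40,0,0,0,-50,0,0,0,-50,0]'
python3 - <<'E'
from h import *
s=grab_frame("side");crop(s,290,110,390,190,7,"pics/s_s.png")
to((.640,.021,.003,41.76))
E
```

```text
time: 17.53
tool_pos: [0.6417, 0.0196, 0.0045]
orientation: [0.915, -0.405, 0.0, -0.0]
force: [0.1, -0.5, -0.7]
grip_width: 0.58
t 17.53 tcp [641.7  19.6   4.5] yhead -137.7 tilt [ 0.001  0.    -1.   ] q [ 0.33  0.52 -0.31  0.   -0.74  0.4 ] F [ 0.1 -0.5 -0.7] w 0.580
(0.64, 0.021, 0.003, 41.76) -> [-2.1  0.3  1.5] turn 0.5
time: 17.95
tool_pos: [0.6421, 0.0198, 0.0054]
orientation: [0.915, -0.404, 0.001, -0.001]
force: [-0.9, 0.3, 4.9]
grip_width: 0.238
time: 18.45
tool_pos: [0.6433, 0.0201, 0.0574]
orientation: [0.915, -0.404, 0.002, -0.002]
force: [0.5, -0.2, -1.0]
grip_width: 0.243
t 18.50 tcp [642.4  20.   55.7] yhead -137.7 tilt [ 0.003  0.001 -1.   ] q [ 0.33  0.46 -0.27  0.   -0.84  0.4 ] F [ 0.3 -0.3 -2. ] w 0.244
(0.64, 0.021, 0.003, 41.76) -> [-2.4  1.3 52.7] turn 0.5
```

View pics/s_s.png

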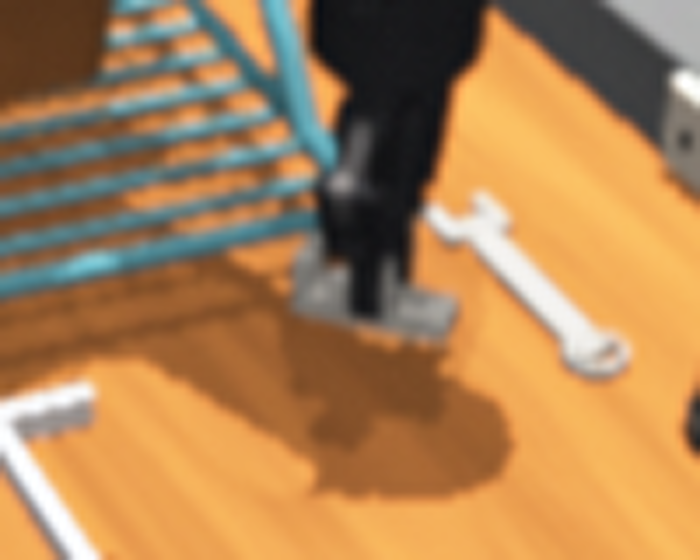

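```bash
python3 -c "
from h import *
to((.6365,-.282,.09,0),)"
```

```text
t 18.50 tcp [642.4  20.   55.7] yhead -137.7 tilt [ 0.003  0.001 -1.   ] q [ 0.33  0.46 -0.27  0.   -0.84  0.4 ] F [ 0.3 -0.3 -2. ] w 0.244
(0.6365, -0.282, 0.09, 0) -> [219.5 207.5 -34.6] turn 42.3
```

```bash
python3 -m creep '[10,10,-34,5,35,33,-34,10,62,58,-34,17,88,83,-34,24,115,108,-34,31,141,133,-34,38,168,158,-34,42,194,183,-34,42,219,207,-34,42,219,207,-34,42,219,207,-34,42]'
python3 - <<'E'
from h import *
s=grab_frame("side");crop(s,330,160,440,260,6,"pics/u_s.png")
t=grab_frame("top");crop(t,330,80,430,180,6,"pics/u_t.png")
to((.6365,-.282,.008,0))
E
```

```text
time: 19.42
tool_pos: [0.6343, -0.2836, 0.0863]
orientation: [0.708, -0.707, -0.001, 0.0]
force: [-0.3, 1.2, -2.7]
grip_width: 0.242
t 19.52 tcp [ 634.9 -281.4   86.8] yhead -179.8 tilt [-0.001  0.001 -1.   ] q [-0.14  0.5  -0.11 -0.   -0.96  0.14] F [ 0.3  0.4 -2.2] w 0.243
(0.6365, -0.282, 0.008, 0) -> [ 0.6 -1.7 78.8] turn 0.2
```

View pics/u_s.png

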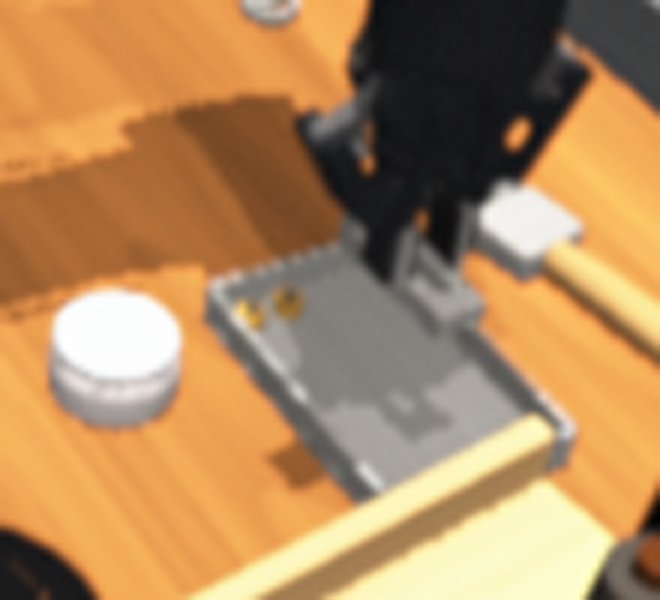

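View pics/u_t.png

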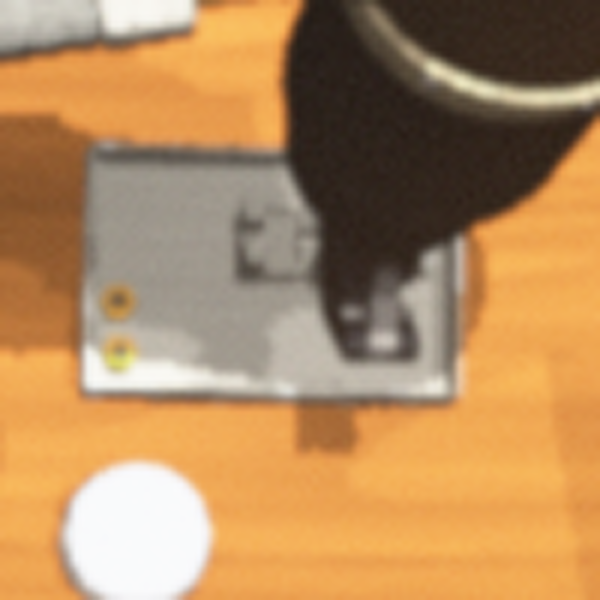

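```bash
python3 -m creep '[0,-1,25,0,0,-1,45,0,0,-1,60,0,0,-1,68,0,0,-1,73,0,0,-1,76,0,0,-1,77,0,0,-1,78,0,0,-1,79,0,0,-1,79,0]'
python3 -c "
from h import *
to((.6365,-.282,.008,0))"
```

```text
time: 20.35
tool_pos: [0.6369, -0.2818, 0.0095]
orientation: [0.709, -0.705, 0.0, -0.0]
force: [-0.4, 0.5, -1.3]
grip_width: 0.243
t 20.35 tcp [ 636.9 -281.8    9.5] yhead -179.7 tilt [ 0.001 -0.    -1.   ] q [-0.14  0.58 -0.17  0.   -0.81  0.14] F [-0.4  0.5 -1.3] w 0.243
(0.6365, -0.282, 0.008, 0) -> [0.2 0.4 1.5] turn 0.3
```

```bash
python3 -m creep '[0,0,1,0,0,0,2,0,0,0,2,0]'; python3 -m creep '[0,0,0,0,0,0,0,0,0,0,-1,0,0,0,-1,0,0,0,-5,0,0,0,-30,0,0,0,-70,0,0,0,-110,0,0,0,-110,0]' 0.58
python3 -c "
from h import *
to((.6365,-.15,.2,0))"
```

```text
time: 20.6
tool_pos: [0.637, -0.2818, 0.0084]
orientation: [0.709, -0.705, 0.001, -0.0]
force: [-2.3, 1.6, 6.7]
grip_width: 0.244
time: 21.35
tool_pos: [0.6411, -0.2834, 0.1266]
orientation: [0.709, -0.705, 0.006, -0.003]
force: [1.6, -0.2, 2.2]
grip_width: 0.417
t 21.35 tcp [ 641.1 -283.4  126.6] yhead -179.6 tilt [ 0.012 -0.004 -1.   ] q [-0.14  0.47 -0.07  0.   -1.02  0.14] F [ 1.6 -0.2  2.2] w 0.417
(0.6365, -0.15, 0.2, 0) -> [-133.1    2.8  -74. ] turn 0.4
```

Move away so that the cameras see everything.

```bash
python3 -m creep '[0,0,-40,0,-40,0,-80,0,-80,0,-110,0,-120,0,-110,0,-160,0,-110,0,-200,0,-110,0,-240,0,-110,0,-280,0,-110,0,-320,0,-110,0,-360,-10,-110,0,-400,-20,-110,0,-440,-30,-110,0]'
python3 -m creep '[-40,0,0,0,-80,0,0,0,-120,0,0,0,-160,0,0,0,-160,0,0,0]'
python3 - <<'E'
from h import *
s=grab_frame("side");t=grab_frame("top")
cv2.imwrite("pics/z_s.png",s);cv2.imwrite("pics/z_t.png",t)
crop(s,250,130,430,280,4,"pics/z_s2.png")
crop(t,190,90,470,250,2.8,"pics/z_t2.png")
to((.6365,-.15,.2,0))
E
```

```text
time: 22.35
tool_pos: [0.6624, 0.153, 0.2277]
orientation: [0.709, -0.705, 0.0, -0.001]
force: [2.0, -0.0, -0.2]
grip_width: 0.418
time: 22.77
tool_pos: [0.661, 0.3175, 0.2257]
orientation: [0.711, -0.704, -0.0, -0.0]
force: [-0.2, -0.9, -0.2]
grip_width: 0.415
t 22.87 tcp [661.1 312.8 226.1] yhead -179.6 tilt [-0.001 -0.001 -1.   ] q [ 0.71  0.45  0.15 -0.   -1.27 -0.7 ] F [-0.6 -0.3 -0.2] w 0.418
(0.6365, -0.15, 0.2, 0) -> [462.6  28.2  26.4] turn 0.4
```

View pics/z_s2.png

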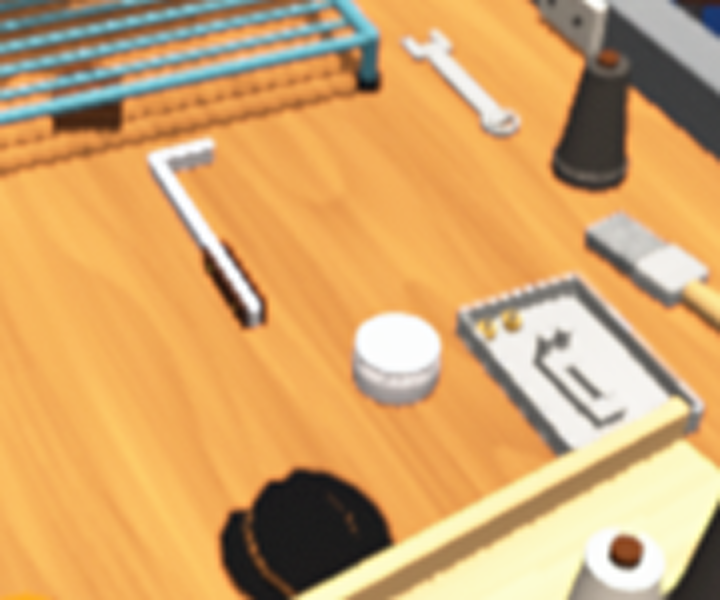

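View pics/z_t.png

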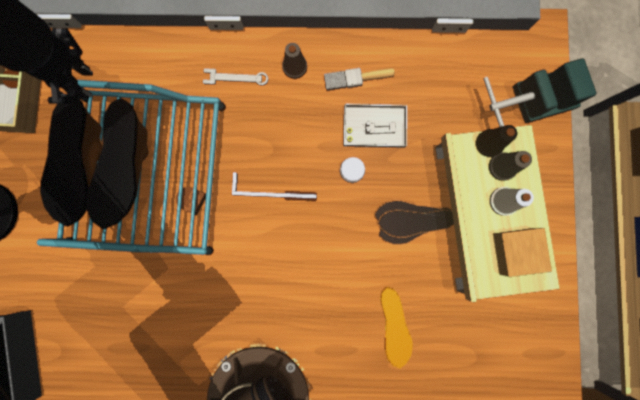

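Run:
```python
from h import *
a=cv2.imread("pics/top0.png");b=cv2.imread("pics/z_t.png")
for n,(x0,y0,x1,y1),(lo,hi) in [("soles",(365,190,440,250),(0,75)),("heel",(180,180,210,220),(0,60)),("tin",(335,150,370,185),(190,256)),("soles base",(370,195,400,250),(0,75))]:
    for im in(a,b):
        m=(im[y0:y1,x0:x1].max(2)>=lo)&(im[y0:y1,x0:x1].max(2)<hi);ys,xs=np.nonzero(m)
        print(n,m.sum(),xs.min() if len(xs) else None,np.round([xs.mean(),ys.mean()],2) if len(xs) else "")
g=cv2.absdiff(a,b)[185:250,370:447]; crop(g,0,0,77,65,8,"pics/diff.png")
```

```text
soles 1274 11 [40.65 29.41]
soles 1546 12 [42.44 30.36]
heel 42 15 [19.02 25.88]
heel 39 15 [18.9 26.1]
tin 977 0 [17.49 15.01]
tin 1073 0 [17.57 15.78]
soles base 513 6 [18.78 26.29]
soles base 562 7 [20.27 25.82]
```

View pics/diff.png

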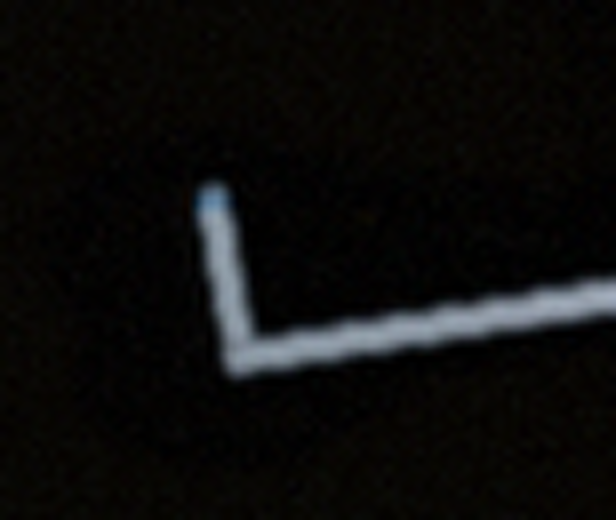

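The difference picture of the sole pile shows only the missing rake, with its hook tip at about (397,209) in the top view. The sole edges cancel out, so the soles did not move.

```bash
python3 -c "
from rig import *
print(hand_in())"
```

```text
the job is handed in; nothing more can be done
None
```

The presser foot is lying flat in the steel parts tray and the job was handed in at about 23 s of the 62 s allowed.

**What I did:**
1. Lifted the rake straight up off the soles by its bar and drew it clear of the thread shelf.
2. Laid it on the open bench and took hold of it again by the grip.
3. Hooked behind the presser foot under the rack and dragged it out past the front bar. No hand contact under the rack.
4. Laid the rake down on the open bench, then picked up the presser foot and set it in the tray.

**Last checks:**
- **Presser foot:** it lies flat in the tray, clear of the brass nuts.
- **Rake:** it lies on the open bench in front of the rack, not under it.
- **Soles:** comparing before and after pictures of the pile shows only the missing rake, so the soles did not move.
- **Heel block and wax tin:** both measured within about a pixel of where they started. The spanner, cone, brush and orange sole look unmoved by eye.
- **Forces:** no reading at the wrist was above about 17 N.

**What disagreed:**
- The two cameras differed by 3–7 mm on some points.
- One automatic outline of the presser foot merged with the arm, so I discarded it and used an earlier unobstructed picture.
- The arm hid the presser foot during the drag itself; I only saw it was out once the rake had been moved aside.

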